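Load a tube rack through the check flap of a sprung loading bay

TASK

Load the tall brown tube rack into the bench loading bay: stand it lengthwise in the lane's mouth and push it along the lane, through the hinged check flap and against the spring carriage, until the flap falls shut behind it, so that it stays upright in the bay, held behind the closed flap. Press the carriage gently, do not ram it onto its stop, leave the other things on the bench where they are, and let go of everything at the end.

Things in the scene. Friction and masses are not known exactly. Their poses are not given: they have to be found in the camera images.
- rack: brown tube rack, a solid block 124 long (its x) x 60 wide (its y) x 55 mm tall with a 4 by 9 grid of dark holes on top, about 0.25 kg (0.2 to 0.33); the only block this tall in brown. Both ends are alike. Origin at the centre of its underside, z up. Can be gripped across its 60 mm width.
- bay: loading bay, fixed, placed differently each time. Origin on the bench on the lane's centre line, below the flap's hinge; x = feed direction, y = left, z up. The bench is the lane's floor. Two dark steel rails 8 mm thick, only 20 mm high, 64 mm apart inside from x = -100 mm on. A grey hinge post 76 mm tall stands outside the left rail at x = 0 (y 41 to 63 mm).
- mouth (a point): middle of the funnel's mouth on the bench, at bay x = -180 mm, y = 0. The 20 mm high funnel rails narrow from 105 mm apart here to 64 mm at bay x = -100 mm
- bay_cover (a point): middle of the front edge of the bay's clear cover, at bay x = 120, z = 66 mm. The cover (underside 62 mm up) runs from here, and side walls 62 mm high from x = 75 mm, to the grey rear block (75 mm tall, x = 225 to 265 mm); the rack can only come in through the gate
- flap (a joint): angle of the check flap (rad): 0 = hanging shut, grows to 1.45 as its lower edge swings into the bay (+x); it cannot swing outwards and falls shut by its weight. Steel plate 4 mm thick, from its level hinge 66 mm up down to 34 mm, over only the left half of the lane (bay y = 4 to 34 mm). It rides on the rack's top and drops once the rack's rear end is about 33 mm beyond bay x = 0
- gap (a point): point in the open right half of the gateway, at bay x = 0, y = -24, z = 30 mm: open from above. Fingers pushing the rack's rear end here, above the 20 mm rail, stay clear of the flap. Anything left under the flap holds it open, and the spring then pushes the rack back out
- carriage (a joint): travel (m) of the spring carriage, a black plate 58 wide x 50 mm tall across the lane in the bay. At 0 its face is at bay x = 108 mm; it presses back along +x to a firm stop at 0.053 (rack's rear end then at bay x = 37 mm). Damped spring, about 2 N at 0, 5 N at the stop, plus the rack's bench friction of 1 to 3 N. Let go, it pushes the rack back towards the flap
- tip_box: bystander: grey box with clear lid, 124 x 89 x 65 mm, origin under its centre
- flat_rack: bystander: brown rack 110 x 85 mm but only 30 mm tall, origin under its centre
- reagent: bystander: jar 56 mm wide, 90 mm tall, origin under its centre
- vial: bystander: jar 44 mm wide, 65 mm tall, origin under its centre
- pipette: bystander: white pipette lying on the bench, 250 mm long along its x, 30 mm thick, origin near its middle on the bench
- label_block: bystander: cardboard box 90 x 50 x 25 mm, origin under its centre

How it is judged:
On the way, in this order (a step that is already met when the one before it is completed fails the run):
1. the rack, standing on the bench in the lane, has swung the flap open and is passing under it (y of rack in the frame of bay between -0.008 and 0.008 m and z of rack in the frame of bay below 0.01 m and value of joint flap above 0.7 rad and x of rack in the frame of bay between -0.055 and 0.04 m), for 0.05 s.
2. the rack has pressed the carriage back and the flap has fallen shut behind it (y of rack in the frame of bay between -0.008 and 0.008 m and z of rack in the frame of bay below 0.01 m and value of joint carriage above 0.04 m and value of joint flap below 0.15 rad), for 0.05 s.
At the end, for the whole second after the job is handed in: The rack stands upright (within 0.08 rad) and lengthwise (within 0.1 rad) on the bench inside the bay, wholly behind the gate (its centre 57 to 104 mm beyond the hinge, within 8 mm of the lane's centre line), at rest, and the flap hangs shut behind it (below 0.15 rad) (y of rack in the frame of bay between -0.008 and 0.008 m and z of rack in the frame of bay below 0.01 m and x of rack in the frame of bay between 0.057 and 0.104 m and value of joint flap below 0.15 rad and angle between rack's own z axis and vertical below 0.08 rad and angle between the x axis of rack and the x axis of bay, either way round below 0.1 rad and linear speed of rack below 0.02 m/s); the robot touches nothing.
It fails at once if the rack is rammed against the bay or carriage (over 40 N) (contact force between rack and bay above 40 N).
It fails at once if a bystander is shifted by more than 40 mm (distance of any of tip_box, flat_rack, reagent, vial, pipette, label_block from where it was at the start of the episode above 0.04 m).
It also fails if it takes over 61 s, if anything falls off the work surface, if the arm or the gripper's body presses on something with over 40 N, if the wrist force passes 120 N, or if a joint passes its speed limit or range.

ROBOT

A 7-joint arm with a two-finger parallel gripper is mounted at the origin on the work surface. World frame = base frame: x ahead of the robot, y to its left, z up, the work surface at z = 0. Lengths are in m, angles in rad, forces in N, time in s.
With the tool pointing down it reaches from about 0.4 to 0.85 m from the base axis. Payload 10.4 kg.
Tool frame: the origin (TCP) lies at the very end of the fingers, on their centre line; the grasp point (between the pads) lies 19 mm behind it; z points along the fingers, x is the direction in which the jaws open and shut, and the axes are right-handed (so a half turn about z gives the same grasp; the last joint's range is limited). The gripper opens to 87 mm and grips with 3 to 60 N. Pads are 19 mm wide; open, the fingers measure 117 mm over their backs; the gripper's body (75 mm by 190 mm) begins 51 mm behind the grasp point.
Start: joints at [-1.131, 0.332, -0.065, 1.46, 0.022, 1.35, -0.088], TCP at [0.279, 0.559, 0.223] pointing down, gripper open.
Joint ranges: [-2.6, 2.6], [-0.5, 2.12], [-1.47, 1.34], [0.16, 2.42], [-1.27, 4.41], [0.06, 2.06], [-2.6, 2.6]. Speed limits (rad/s): [2.22, 2.22, 2.79, 2.79, 3.14, 3.14, 3.14].

INTERFACE

Orientations are given as a unit quaternion [x, y, z, w].
In Python, from bench import r gives the robot as it stands. The module is installed in compiled form; this text tells all that it offers.
- The arm moves only by the tool carry_out, never from a script. Its argument "commands" is a list that holds one entry, the list of rows, each a list of 7 numbers: the closure in counts, from 0 (fully open) to 255 (shut), then the shift along the tool's x, y, z in units of 25 mm (1.0 is 25 mm), then the turn, a rotation vector about the tool's x, y, z in units of 5 degrees (1.0 is 5 degrees). A call has 1 to 12 rows; each row is the pose to reach, as a shift and turn from the pose measured when the call began, along the tool's axes at that moment; what a row does not reach only later rows make up. A row lasts 1/8 s, in which the tool goes at most 62.5 mm and 10.7 degrees, less where a joint would pass 70% of its speed; a pose out of reach is approached as far as the arm can. A call with a gripper value outside its range is refused whole. The fingers move at their own pace and stop on an object; "grip_force" is the grip in N (left out, the last holds). Time passes only in rows, so rows that repeat a pose let the fingers close. It gives the time, the measured TCP pose, the force and the opening at its end, in the units of the state.
- r.read_state(): the state, without advancing time (a new reading comes with each control period).
- r.camera(name): name is "side" or "top"; returns the picture (400x640x3 uint8, blue, green, red); there is no depth.
- r.camera_info(name): a dict with "fx", "fy", "cx", "cy" (pixels), "origin" and "rotation" of the camera in the world. Camera axes: x right, y down, z forward; pixel columns grow to the right and rows downward; lengths in m; the calibration is good to about 2 mm. A picture is of the moment at which its call begins. camera_info takes no time and is no camera call.
- r.close_job(): hands the job in, once; it reports no verdict.
The state is a dict: "time": time; "joint_positions": joint angles; "joint_vel": joint speeds; "joint_torque": joint torques, N m; "ee_pos": TCP position; "eef_rot": TCP orientation; "ft_force": force on the tool from outside, world axes, zero at the start; "torque": the same for the moment, N m; "width": finger opening in m.
Only numpy, scipy, OpenCV 4.12 (cv2) and the standard library are available. Lean on these libraries where they do the work, as an engineer would, in place of code of your own. Each camera call takes 0.05 s, during which the arm holds its last target.

## Working session

There is one attempt and no reset: what is moved stays moved. The work goes in short steps, Python scripts to look and compute and a tool call to move; the robot and the scene stay as the last step left them, time stands still between calls to the robot, and variables do not carry over. Pictures are saved under pics/ and viewed, and the job is handed in when it is done.

Besides the shell and the picture viewer there is one more tool, called after ">>>" as name(argument=value, ...) on one line, values as JSON. carry_out: Moves the arm, as the interface text tells. Its arguments: {"type":"object","properties":{"commands":{"type":"array"},"grip_force":{"type":"number"}},"required":["commands"]}

```bash
mkdir -p pics && python3 - <<'E'
from bench import r
import cv2
for n in ("top","side"):
    cv2.imwrite(f"pics/{n}0.png", r.camera(n)); i=r.camera_info(n); print(n,i)
s=r.read_state(); print(s)
E
```

```text
top {'fx': 430.3316344459618, 'fy': 430.3316344459618, 'cx': 319.7828003061183, 'cy': 201.07225509647188, 'origin': array([ 0.41849664, -0.06615497,  1.138351  ]), 'rotation': array([-0.69971242,  0.71226002, -0.0348432 ,  0.0432915 ])}
side {'fx': 405.4621239484895, 'fy': 405.4621239484895, 'cx': 320.2406359612425, 'cy': 197.11895631848378, 'origin': array([ 0.07832207, -0.4881999 ,  0.72268685]), 'rotation': array([ 0.85127003, -0.36236112,  0.14652851, -0.3500902 ])}
{'time': 0.1, 'joint_positions': array([-1.13060832,  0.33280004, -0.06475148,  1.46083853,  0.0215911 ,
        1.34990083, -0.08852339]), 'joint_vel': array([-0.00107218, -0.00112458, -0.00035102, -0.0002961 , -0.00067337,
       -0.00042082,  0.00167095]), 'joint_torque': array([ 9.59320823e-04, -6.24546218e+01,  2.40725483e-02, -3.90713882e+01,
       -6.13874313e-02,  3.67158372e-02,  6.46327067e-05]), 'ee_pos': array([0.27884829, 0.55896635, 0.221848  ]), 'eef_rot': array([ 8.50413520e-01,  5.26114487e-01, -5.23959105e-04,  3.42203334e-04]), 'ft_force': array([-0.49865127, -0.72518836,  0.07841762]), 'torque': array([ 0.01590592,  0.01339666, -0.00597264]), 'width': 0.08690647379860253}
```

View pics/top0.png

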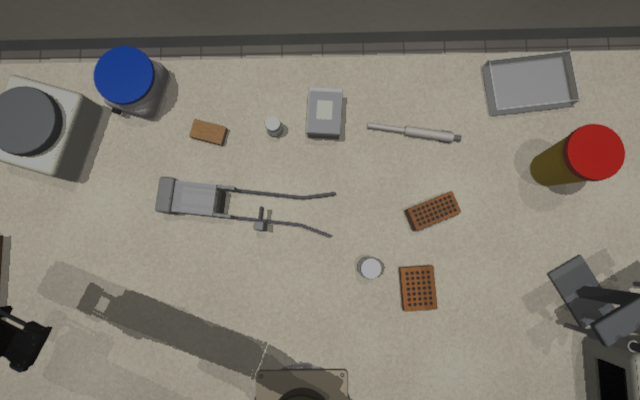

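View pics/side0.png

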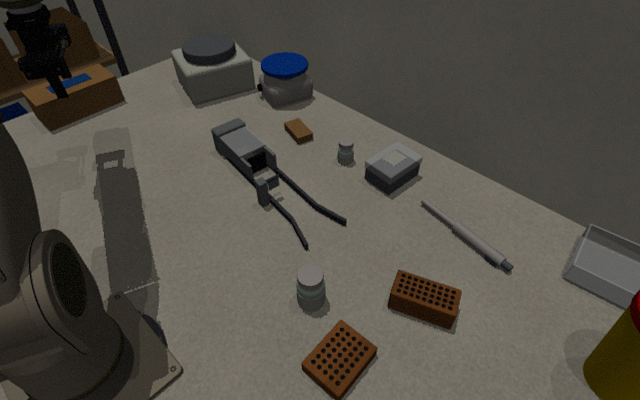

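```bash
cat > h.py <<'E'
import numpy as np, cv2
from scipy.spatial.transform import Rotation as R
from bench import r
def ray(n,px,z):
    i=r.camera_info(n); d=R.from_quat(i['rotation']).apply([(px[0]-i['cx'])/i['fx'],(px[1]-i['cy'])/i['fy'],1.])
    o=i['origin']; return o+d*(z-o[2])/d[2]
def proj(n,p):
    i=r.camera_info(n); c=R.from_quat(i['rotation']).inv().apply(np.array(p)-i['origin'])
    return np.array([c[0]/c[2]*i['fx']+i['cx'],c[1]/c[2]*i['fy']+i['cy']])
E
python3 - <<'E'
from h import *
t=cv2.imread('pics/top0.png')
cv2.imwrite('pics/bay.png',cv2.resize(t[165:250,150:345],None,fx=4,fy=4,interpolation=cv2.INTER_CUBIC))
cv2.imwrite('pics/rack.png',cv2.resize(t[180:240,395:475],None,fx=8,fy=8,interpolation=cv2.INTER_CUBIC))
s=cv2.imread('pics/side0.png')
cv2.imwrite('pics/bays.png',cv2.resize(s[110:260,200:360],None,fx=4,fy=4,interpolation=cv2.INTER_CUBIC))
E
```

```text
(no output)
```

View pics/bay.png

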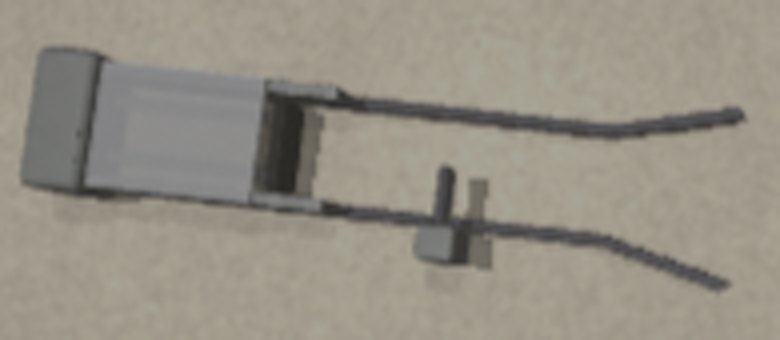

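View pics/rack.png

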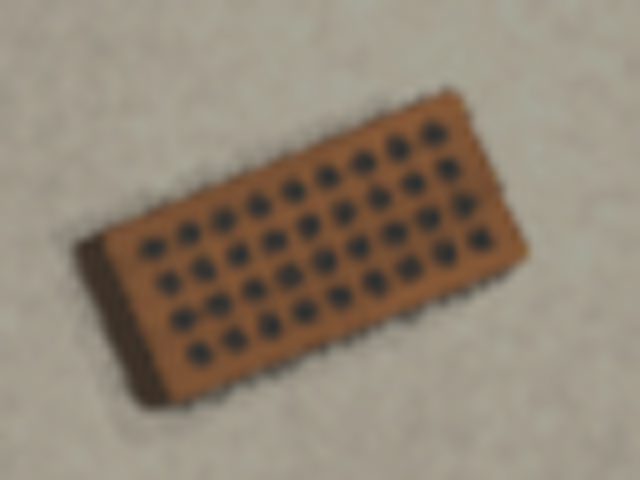

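View pics/bays.png

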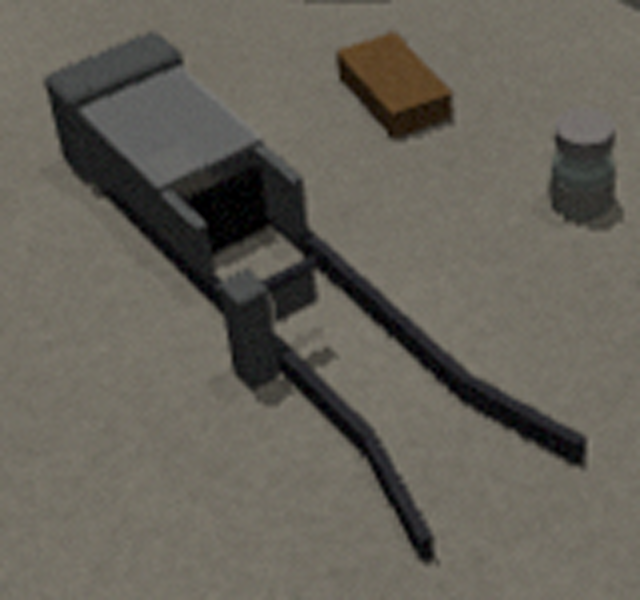

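```bash
python3 - <<'E'
from h import *
t=cv2.imread('pics/top0.png')
hsv=cv2.cvtColor(t,cv2.COLOR_BGR2HSV)
m=((hsv[...,0]<15)&(hsv[...,1]>100)&(hsv[...,2]>85)).astype(np.uint8)*255
m[:, :395]=0; m[:,475:]=0; m[:180]=0; m[240:]=0
m=cv2.morphologyEx(m,cv2.MORPH_CLOSE,np.ones((5,5)))
c=max(cv2.findContours(m,0,2)[0],key=cv2.contourArea)
P=np.array([ray('top',p,0.055)[:2] for p in c[:,0]+0.0])
w=cv2.minAreaRect((P*1000).astype(np.float32)); print('rack',w)
# rails
g=t.max(axis=2)
for nm,(y0f) in (('up',lambda x:190+ (x-235)*7.5/67),('lo',lambda x:217.5+(x-235)*7/65)):
    pts=[]
    for x in range(238,299):
        if nm=='lo' and 250<x<272: continue
        yy=int(round(y0f(x))); ys=np.arange(yy-5,yy+6)
        wt=np.clip(115-g[ys,x].astype(float),0,None)
        if wt.sum()>0: pts.append(ray('top',((x),(ys*wt).sum()/wt.sum()),0.02)[:2])
    pts=np.array(pts); l=cv2.fitLine(pts.astype(np.float32),cv2.DIST_HUBER,0,1e-4,1e-4).ravel(); print(nm,l,np.degrees(np.arctan2(l[1],l[0])))
for nm,p,z in (('kU',(302.5,197.5),.02),('kL',(300,225),.02),('mU',(335.2,193.5),.02),('mL',(331.5,236),.02),
  ('coverU',(150+267/4,165+80/4),.066),('coverL',(150+253/4,165+203/4),.066),
  ('rbU',(150+97/4,165+50/4),.075),('rbL',(150+82/4,165+190/4),.075),
  ('postA',(150+418/4,165+228/4),.076),('postB',(150+415/4,165+258/4),.076),('postC',(150+458/4,165+262/4),.076),
  ('flapTip',(150+446/4,165+168/4),.066)):
    print(nm,ray('top',p,z).round(4))
# side check of flap/post
E
```

```text
rack ((510.0377197265625, -341.0527648925781), (58.379127502441406, 121.8134536743164), 21.29290199279785)
up [0.1272835  0.99186635 0.5644271  0.0827916 ] 82.687355
lo [0.12812401 0.99175817 0.49440598 0.09562025] 82.638794
kU [ 0.553  -0.0087  0.02  ]
kL [ 0.4811 -0.0013  0.02  ]
mU [ 0.562  -0.0945  0.02  ]
mL [ 0.4512 -0.0826  0.02  ]
coverU [0.5833 0.2052 0.066 ]
coverL [0.5056 0.2132 0.066 ]
rbU [0.603  0.3102 0.075 ]
rbL [0.5149 0.3178 0.075 ]
postA [0.4874 0.108  0.076 ]
postB [0.4689 0.1099 0.076 ]
postC [0.466  0.0833 0.076 ]
flapTip [0.5254 0.0921 0.066 ]
```

```bash
cat >> h.py <<'E'
d=np.array([.1277,.9918]); n=np.array([-.9918,.1277]); O=np.array([.5297,.0911])
def bay(x,y): return O+x*d+y*n
def tobay(p): q=np.array(p)[:2]-O; return np.array([q@d,q@n])
def go(xy,z,ang):
    s=r.read_state(); q=R.from_quat(s['eef_rot']); M=q.as_matrix()
    T=np.array([xy[0],xy[1],z]); sh=M.T@(T-s['ee_pos'])/.025
    a=np.radians(ang); X=np.array([np.cos(a),np.sin(a),0]); Z=np.array([0,0,-1.]); W=np.column_stack([X,np.cross(Z,X),Z])
    rv=R.from_matrix(M.T@W).as_rotvec(degrees=True)/5
    print('t %.2f'%s['time'],'tcp',s['ee_pos'].round(4),'bay',tobay(s['ee_pos']).round(4),'F',s['ft_force'].round(1),'w %.4f'%s['width'])
    print('xang',np.degrees(np.arctan2(M[1,0],M[0,0])).round(1),'shift',sh.round(2),'turn',rv.round(2))
E
python3 - <<'E'
from h import *
s=cv2.imread('pics/side0.png'); t=cv2.imread('pics/top0.png')
c=np.array([.510,-.341]);a=np.radians(111.3);u=np.array([np.cos(a),np.sin(a)]);v=np.array([-u[1],u[0]])
pts=[(*(c+i*.062*u+j*.03*v),.055) for i in(-1,1) for j in (-1,1)]
pts+=[(*bay(x,y),z) for x,y,z in ((0,4,66),(0,34,66),(0,4,34),(-180,56,20),(-180,-56,20),(-100,36,20),(-100,-36,20),(75,40,62),(75,-40,62),(120,35,66),(120,-35,66),(225,45,75),(225,-45,75),(108,-29,0))
 for x,y,z in [(x/1000,y/1000,z/1000)]]
for im,nm in((s,'side'),(t,'top')):
    x0,y0,x1,y1=(200,110,475,340) if nm=='side' else (150,165,475,245)
    k=2.9 if nm=='side' else 2.4
    b=cv2.resize(im[y0:y1,x0:x1],None,fx=k,fy=k,interpolation=cv2.INTER_CUBIC)
    for p in pts:
        q=(proj(nm,p)-[x0,y0]+.5)*k; cv2.circle(b,tuple(int(e) for e in q),2,(0,0,255),-1)
    cv2.imwrite(f'pics/ov_{nm}.png',b)
go(c,.20,21.3)
E
```

```text
t 0.10 tcp [0.2788 0.559  0.2218] bay [0.432  0.3085] F [-0.5 -0.7  0.1] w 0.0869
xang 63.5 shift [-28.08  24.34   0.91] turn [0.01 0.01 8.44]
```

View pics/ov_side.png

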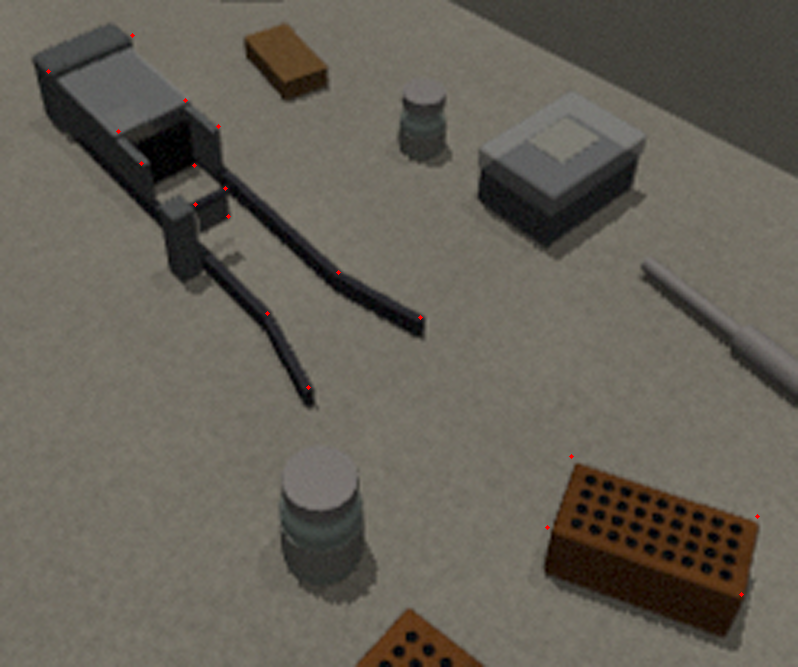

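View pics/ov_top.png

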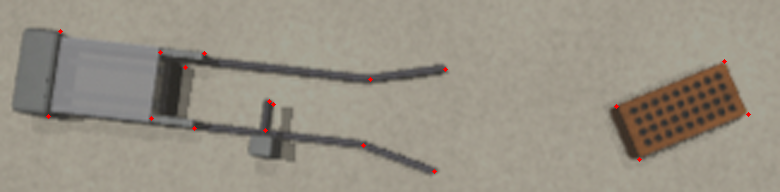

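>>> carry_out(commands=[[[0, -7, 6, 0.4, 0, 0, 2], [0, -14, 12, 0.9, 0, 0, 4], [0, -21, 18, 0.9, 0, 0, 6], [0, -28.1, 24.3, 0.9, 0, 0, 8.44], [0, -28.1, 24.3, 0.9, 0, 0, 8.44], [0, -28.1, 24.3, 0.9, 0, 0, 8.44], [0, -28.1, 24.3, 0.9, 0, 0, 8.44], [0, -28.1, 24.3, 0.9, 0, 0, 8.44], [0, -28.1, 24.3, 0.9, 0, 0, 8.44], [0, -28.1, 24.3, 0.9, 0, 0, 8.44], [0, -28.1, 24.3, 0.9, 0, 0, 8.44], [0, -28.1, 24.3, 0.9, 0, 0, 8.44]]], grip_force=15)

```text
time: 1.6
ee_pos: [0.4644, -0.169, 0.2039]
eef_rot: [0.983, 0.185, 0.0, 0.0]
ft_force: [0.6, 1.3, -0.5]
width: 0.087
```

```bash
python3 - <<'E'
from h import *
go((.510,-.341),.10,21.3)
E
```

```text
t 1.60 tcp [ 0.4644 -0.169   0.2039] bay [-0.2663  0.0316] F [ 0.6  1.3 -0.5] w 0.0870
xang 21.3 shift [-0.8   7.07  4.16] turn [ 0.01 -0.    0.  ]
```

>>> carry_out(commands=[[[0, -0.8, 7.07, 2, 0, 0, 0], [0, -0.8, 7.07, 4.1, 0, 0, 0], [0, -0.8, 7.07, 4.1, 0, 0, 0], [0, -0.8, 7.07, 4.1, 0, 0, 0], [0, -0.8, 7.07, 4.1, 0, 0, 0]]])

```text
time: 2.22
ee_pos: [0.5086, -0.3422, 0.0999]
eef_rot: [0.983, 0.184, -0.002, 0.0]
ft_force: [-0.9, 0.3, -0.1]
width: 0.087
```

```bash
python3 - <<'E'
from h import *
go((.510,-.341),.026,21.3)
t=r.camera('top'); s=r.camera('side')
cv2.imwrite('pics/g1.png',np.vstack([cv2.resize(t[140:290,360:560],(600,450)),]))
cv2.imwrite('pics/g1s.png',cv2.resize(s[180:380,330:540],None,fx=2.5,fy=2.5))
E
```

```text
t 2.23 tcp [ 0.5086 -0.3422  0.0999] bay [-0.4324 -0.0344] F [-0.9  0.3 -0.1] w 0.0870
xang 21.2 shift [ 0.08 -0.02  2.96] turn [-0.    0.04 -0.03]
```

View pics/g1.png

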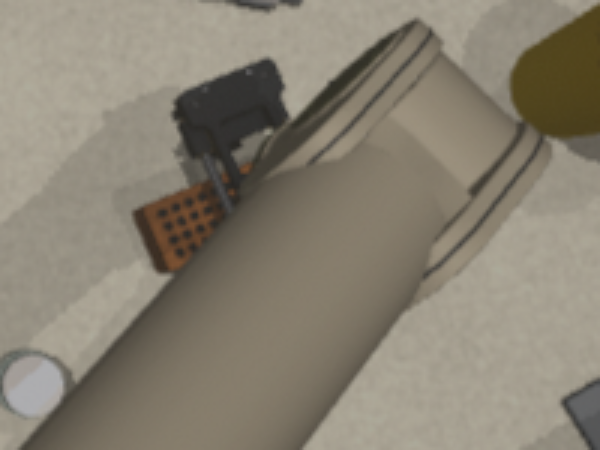

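View pics/g1s.png

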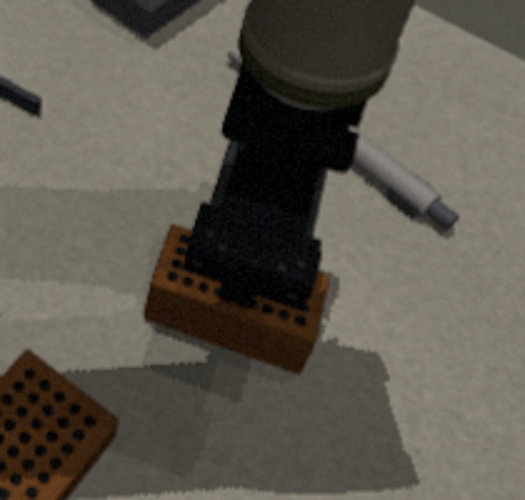

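>>> carry_out(commands=[[[0, 0.08, 0, 0.6, 0, 0, 0], [0, 0.08, 0, 1.2, 0, 0, 0], [0, 0.08, 0, 1.8, 0, 0, 0], [0, 0.08, 0, 2.1, 0, 0, 0], [0, 0.08, 0, 2.4, 0, 0, 0]]])

```text
time: 2.95
ee_pos: [0.5119, -0.3399, 0.0413]
eef_rot: [0.983, 0.185, 0.0, 0.0]
ft_force: [-0.2, -0.2, -0.5]
width: 0.0871
```

```bash
python3 - <<'E'
from h import *
go((.510,-.341),.026,21.3)
s=r.camera('side')
cv2.imwrite('pics/g2s.png',cv2.resize(s[180:380,330:540],None,fx=2.5,fy=2.5))
E
```

```text
t 2.95 tcp [ 0.5119 -0.3399  0.0413] bay [-0.4297 -0.0374] F [-0.2 -0.2 -0.5] w 0.0871
xang 21.3 shift [-0.09  0.01  0.61] turn [ 0.01 -0.    0.  ]
```

View pics/g2s.png

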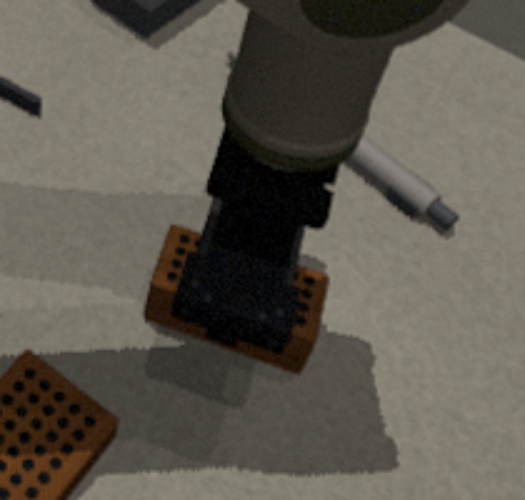

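Straddling with no contact force; the finger is down in front of the rack's near face. Lower and grip.

>>> carry_out(commands=[[[0, -0.09, 0, 0.3, 0, 0, 0], [0, -0.09, 0, 0.6, 0, 0, 0], [0, -0.09, 0, 0.6, 0, 0, 0], [140, -0.09, 0, 0.6, 0, 0, 0], [140, -0.09, 0, 0.6, 0, 0, 0], [140, -0.09, 0, 0.6, 0, 0, 0], [140, -0.09, 0, 0.6, 0, 0, 0], [140, -0.09, 0, 0.6, 0, 0, 0], [140, -0.09, 0, 0.6, 0, 0, 0]]], grip_force=20)

```text
time: 4.12
ee_pos: [0.5096, -0.3404, 0.0257]
eef_rot: [0.983, 0.185, -0.0, -0.0]
ft_force: [0.0, 0.2, 2.4]
width: 0.0597
```

```bash
python3 - <<'E'
from h import *
go((.510,-.341),.09,21.3)
E
```

```text
t 4.12 tcp [ 0.5096 -0.3404  0.0257] bay [-0.4305 -0.0351] F [0.  0.2 2.4] w 0.0597
xang 21.3 shift [ 0.01  0.03 -2.57] turn [-0.  0.  0.]
```

>>> carry_out(commands=[[[140, 0, 0, -0.8, 0, 0, 0], [140, 0, 0, -1.6, 0, 0, 0], [140, 0, 0, -2.4, 0, 0, 0], [140, 0, 0, -2.4, 0, 0, 0]]])

```text
time: 4.62
ee_pos: [0.5106, -0.3411, 0.088]
eef_rot: [0.983, 0.185, 0.001, 0.001]
ft_force: [0.0, -0.3, -3.0]
width: 0.0599
```

```bash
python3 - <<'E'
from h import *
go(bay(-.195,0),.086,-7.34)
E
```

```text
t 4.62 tcp [ 0.5106 -0.3411  0.088 ] bay [-0.4311 -0.0363] F [ 0.  -0.3 -3. ] w 0.0599
xang 21.3 shift [ 3.26 -8.98  0.06] turn [ 0.02 -0.03  5.73]
```

>>> carry_out(commands=[[[140, 0.65, -1.8, 0, 0, 0, 1.15], [140, 1.3, -3.6, 0, 0, 0, 2.3], [140, 1.95, -5.4, 0, 0, 0, 3.45], [140, 2.6, -7.2, 0, 0, 0, 4.6], [140, 3.26, -8.98, 0, 0, 0, 5.73], [140, 3.26, -8.98, 0.05, 0, 0, 5.73], [140, 3.26, -8.98, 0.05, 0, 0, 5.73]]])

```text
time: 5.5
ee_pos: [0.5047, -0.1025, 0.0861]
eef_rot: [0.998, -0.063, 0.001, 0.001]
ft_force: [0.0, -1.6, -2.4]
width: 0.0598
```

```bash
python3 - <<'E'
from h import *
go(bay(-.185,0),.026,-7.34)
t=r.camera('top'); s=r.camera('side')
cv2.imwrite('pics/m1.png',cv2.resize(t[150:270,200:400],None,fx=4,fy=4))
cv2.imwrite('pics/m1s.png',cv2.resize(s[120:320,220:420],None,fx=3,fy=3))
E
```

```text
t 5.50 tcp [ 0.5047 -0.1025  0.0861] bay [-1.953e-01  1.000e-04] F [ 0.  -1.6 -2.4] w 0.0598
xang -7.3 shift [-0.   -0.41  2.41] turn [ 0.02 -0.03  0.02]
```

View pics/m1.png

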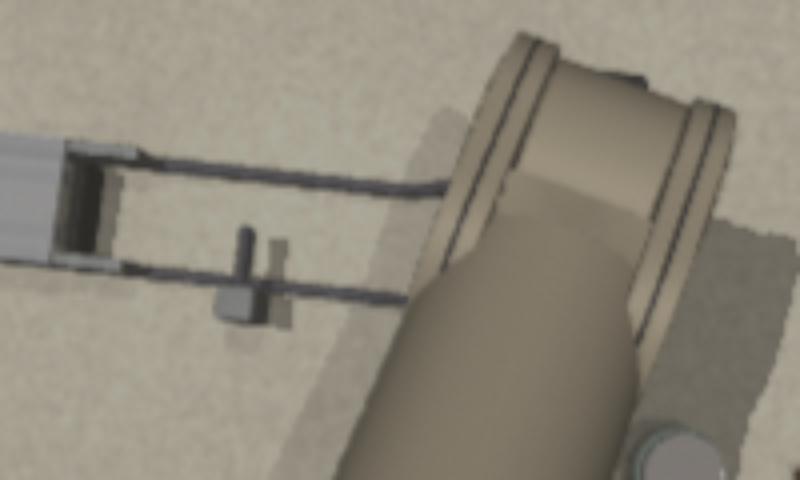

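View pics/m1s.png

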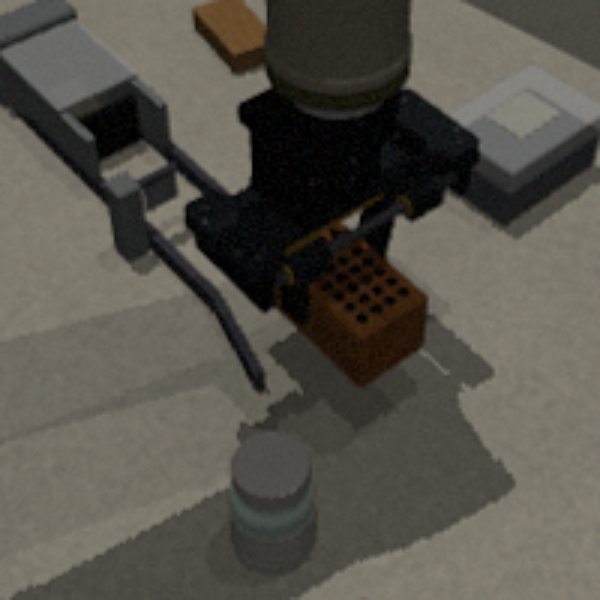

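>>> carry_out(commands=[[[140, 0, -0.4, 0.8, 0, 0, 0], [140, 0, -0.4, 1.6, 0, 0, 0], [140, 0, -0.4, 2.1, 0, 0, 0], [140, 0, -0.4, 2.38, 0, 0, 0], [140, 0, -0.4, 2.38, 0, 0, 0]]])

```text
time: 6.22
ee_pos: [0.5061, -0.0945, 0.0267]
eef_rot: [0.998, -0.065, 0.001, 0.001]
ft_force: [0.3, 0.3, -4.0]
width: 0.0604
```

```bash
python3 - <<'E'
from h import *
go(bay(-.11,0),.026,-7.34)
E
```

```text
t 6.22 tcp [ 0.5061 -0.0945  0.0267] bay [-0.1871 -0.0003] F [ 0.3  0.3 -4. ] w 0.0604
xang -7.4 shift [-0.02 -3.08  0.02] turn [ 0.02 -0.03 -0.02]
```

Still carrying lightly, just above or on the bench. Move forward along the lane slowly while held.

>>> carry_out(commands=[[[140, -0.02, -0.3, 0, 0, 0, 0], [140, -0.02, -0.7, 0, 0, 0, 0], [140, -0.02, -1.1, 0, 0, 0, 0], [140, -0.02, -1.5, 0, 0, 0, 0], [140, -0.02, -1.8, 0, 0, 0, 0], [140, -0.02, -1.8, 0, 0, 0, 0]]], grip_force=10)

```text
time: 6.98
ee_pos: [0.5115, -0.049, 0.0266]
eef_rot: [0.998, -0.064, 0.001, 0.001]
ft_force: [-0.7, 0.1, -2.6]
width: 0.0596
```

```bash
python3 - <<'E'
from h import *
go(bay(-.11,0),.026,-7.34)
s=r.camera('side')
cv2.imwrite('pics/m2s.png',cv2.resize(s[120:320,200:400],None,fx=3,fy=3))
E
```

```text
t 6.97 tcp [ 0.5115 -0.049   0.0266] bay [-1.413e-01  1.000e-04] F [-0.7  0.1 -2.6] w 0.0596
xang -7.4 shift [ 0.   -1.25  0.02] turn [ 0.02 -0.03 -0.01]
```

View pics/m2s.png

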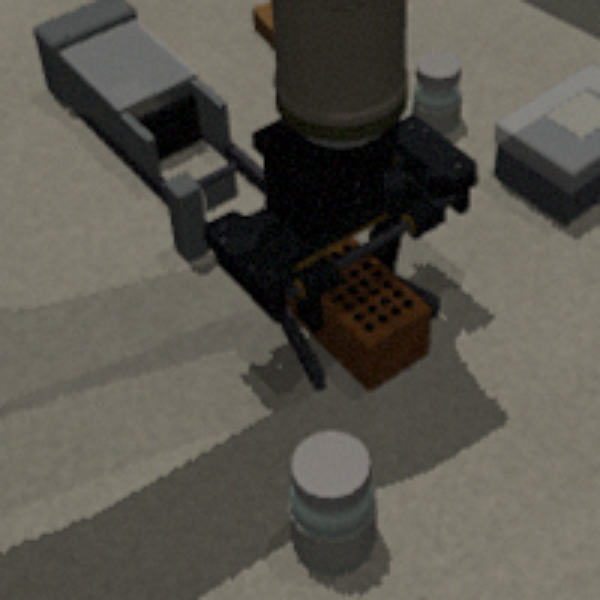

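>>> carry_out(commands=[[[140, 0, -0.4, 0, 0, 0, 0], [140, 0, -0.8, 0, 0, 0, 0], [140, 0, -1.24, 0.03, 0, 0, 0], [140, 0, -1.24, 0.04, 0, 0, 0], [0, 0, -1.24, 0.04, 0, 0, 0], [0, 0, -1.24, 0.04, 0, 0, 0], [0, 0, -1.24, 0.04, 0, 0, 0], [0, 0, -1.24, -1, 0, 0, 0], [0, 0, -1.24, -2, 0, 0, 0], [0, 0, -1.24, -3, 0, 0, 0], [0, 0, -1.24, -3, 0, 0, 0]]])

```text
time: 8.4
ee_pos: [0.5163, -0.0188, 0.103]
eef_rot: [0.998, -0.065, 0.003, 0.0]
ft_force: [0.6, 0.8, -1.1]
width: 0.0868
```

```bash
python3 - <<'E'
from h import *
go(bay(-.205,-.020),.10,-7.34)
s=r.camera('side')
cv2.imwrite('pics/m3s.png',cv2.resize(s[120:320,200:400],None,fx=3,fy=3))
E
```

```text
t 8.40 tcp [ 0.5163 -0.0188  0.103 ] bay [-0.1107 -0.0008] F [ 0.6  0.8 -1.1] w 0.0868
xang -7.4 shift [0.77 3.77 0.13] turn [ 0.01 -0.06 -0.02]
```

View pics/m3s.png

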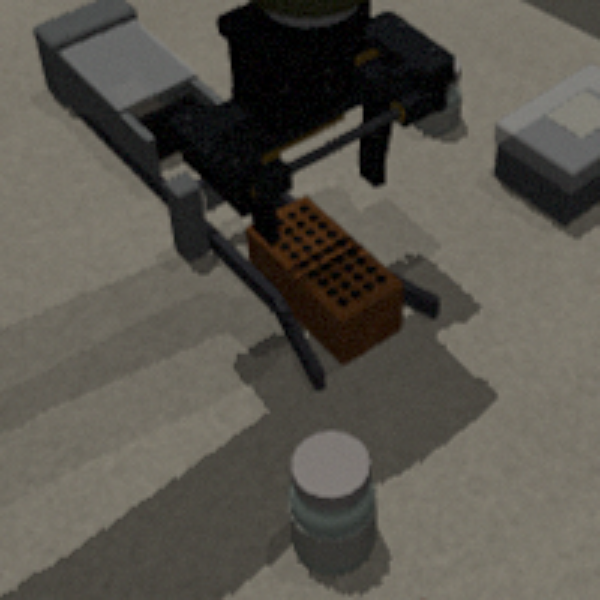

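>>> carry_out(commands=[[[255, 0.4, 1.9, 0, 0, 0, 0], [255, 0.77, 3.77, 0, 0, 0, 0], [255, 0.77, 3.77, 0, 0, 0, 0], [255, 0.77, 3.77, 0, 0, 0, 0], [255, 0.77, 3.77, 1, 0, 0, 0], [255, 0.77, 3.77, 2, 0, 0, 0], [255, 0.77, 3.77, 3, 0, 0, 0], [255, 0.77, 3.77, 3.05, 0, 0, 0], [255, 0.77, 3.77, 3.05, 0, 0, 0], [255, 0.77, 3.77, 3.05, 0, 0, 0]]])

```text
time: 9.7
ee_pos: [0.5235, -0.1144, 0.0267]
eef_rot: [0.998, -0.064, 0.003, 0.001]
ft_force: [-0.4, -0.7, -0.6]
width: 0.0018
```

```bash
python3 - <<'E'
from h import *
go(bay(-.08,-.020),.026,-7.34)
s=r.camera('side')
cv2.imwrite('pics/m4s.png',cv2.resize(s[120:320,200:400],None,fx=3,fy=3))
E
```

```text
t 9.70 tcp [ 0.5235 -0.1144  0.0267] bay [-0.2046 -0.0201] F [-0.4 -0.7 -0.6] w 0.0018
xang -7.4 shift [-0.01 -4.98  0.03] turn [ 0.01 -0.06 -0.01]
```

View pics/m4s.png

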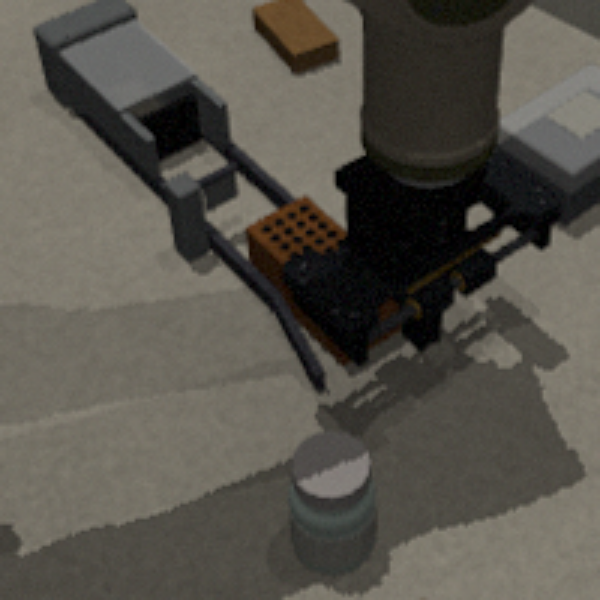

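>>> carry_out(commands=[[[255, 0, -0.25, 0.02, 0, 0, 0], [255, 0, -0.5, 0.02, 0, 0, 0], [255, 0, -0.75, 0.02, 0, 0, 0], [255, 0, -1.0, 0.02, 0, 0, 0], [255, 0, -1.25, 0.02, 0, 0, 0], [255, 0, -1.5, 0.02, 0, 0, 0], [255, 0, -1.75, 0.02, 0, 0, 0], [255, 0, -2, 0.02, 0, 0, 0], [255, 0, -2.25, 0.02, 0, 0, 0], [255, 0, -2.5, 0.02, 0, 0, 0], [255, 0, -2.75, 0.02, 0, 0, 0], [255, 0, -3, 0.02, 0, 0, 0]]])

```text
time: 11.25
ee_pos: [0.5332, -0.04, 0.0262]
eef_rot: [0.998, -0.065, 0.003, 0.001]
ft_force: [-0.1, -5.5, 2.7]
width: 0.0005
```

```bash
python3 - <<'E'
from h import *
go(bay(-.06,-.020),.026,-7.34)
s=r.camera('side')
cv2.imwrite('pics/m5s.png',cv2.resize(s[120:320,200:400],None,fx=3,fy=3))
E
```

```text
t 11.25 tcp [ 0.5332 -0.04    0.0262] bay [-0.1296 -0.0202] F [-0.1 -5.5  2.7] w 0.0005
xang -7.4 shift [-0.01 -2.78  0.  ] turn [ 0.01 -0.06 -0.01]
```

View pics/m5s.png

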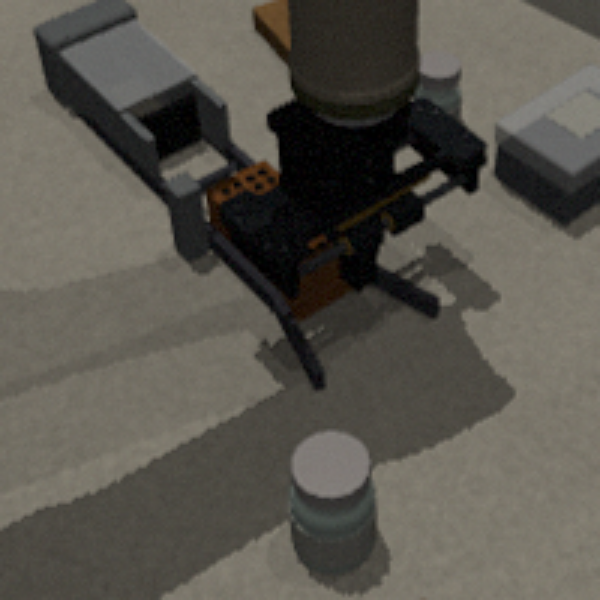

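>>> carry_out(commands=[[[255, 0, -0.2, 0, 0, 0, 0], [255, 0, -0.4, 0, 0, 0, 0], [255, 0, -0.6, 0, 0, 0, 0], [255, 0, -0.8, 0, 0, 0, 0], [255, 0, -1.0, 0, 0, 0, 0], [255, 0, -1.2, 0, 0, 0, 0], [255, 0, -1.4, 0, 0, 0, 0], [255, 0, -1.6, 0, 0, 0, 0], [255, 0, -1.8, 0, 0, 0, 0], [255, 0, -2.0, 0, 0, 0, 0]]])

```text
time: 12.55
ee_pos: [0.5398, 0.0108, 0.0261]
eef_rot: [0.998, -0.064, 0.003, 0.001]
ft_force: [0.3, -4.8, 2.9]
width: 0.0004
```

```bash
python3 - <<'E'
from h import *
go(bay(-.02,-.020),.026,-7.34)
s=r.camera('side')
cv2.imwrite('pics/m6s.png',cv2.resize(s[120:320,200:400],None,fx=3,fy=3))
t=r.camera('top')
cv2.imwrite('pics/m6.png',cv2.resize(t[150:270,150:350],None,fx=4,fy=4))
E
```

```text
t 12.55 tcp [0.5398 0.0108 0.0261] bay [-0.0784 -0.0202] F [ 0.3 -4.8  2.9] w 0.0004
xang -7.4 shift [-0.01 -2.34  0.  ] turn [ 0.01 -0.06 -0.  ]
```

View pics/m6s.png

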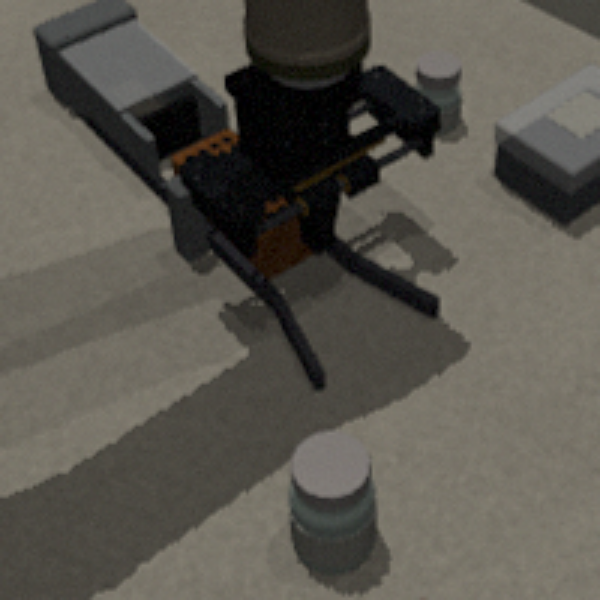

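View pics/m6.png

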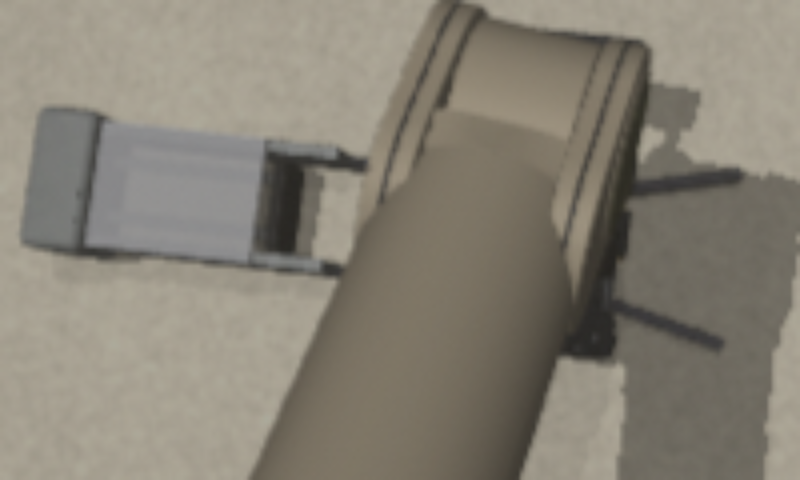

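>>> carry_out(commands=[[[255, 0, -0.2, 0, 0, 0, 0], [255, 0, -0.4, 0, 0, 0, 0], [255, 0, -0.6, 0, 0, 0, 0], [255, 0, -0.8, 0, 0, 0, 0], [255, 0, -1.0, 0, 0, 0, 0], [255, 0, -1.2, 0, 0, 0, 0], [255, 0, -1.4, 0, 0, 0, 0], [255, 0, -1.6, 0, 0, 0, 0], [255, 0, -1.8, 0, 0, 0, 0], [255, 0, -1.9, 0, 0, 0, 0], [255, 0, -1.9, 0, 0, 0, 0]]])

```text
time: 14.02
ee_pos: [0.5459, 0.0593, 0.026]
eef_rot: [0.998, -0.063, 0.003, -0.0]
ft_force: [1.5, -1.6, 0.5]
width: 0.0003
```

```bash
python3 - <<'E'
from h import *
go(bay(.015,-.020),.026,-7.34)
s=r.camera('side')
cv2.imwrite('pics/m7s.png',cv2.resize(s[120:280,200:360],None,fx=3.7,fy=3.7))
t=r.camera('top')
cv2.imwrite('pics/m7.png',cv2.resize(t[150:270,150:350],None,fx=4,fy=4))
E
```

```text
t 14.03 tcp [0.5459 0.0593 0.026 ] bay [-0.0295 -0.0201] F [ 1.5 -1.6  0.5] w 0.0003
xang -7.3 shift [-0.   -1.78  0.  ] turn [-0.   -0.06  0.01]
```

View pics/m7s.png

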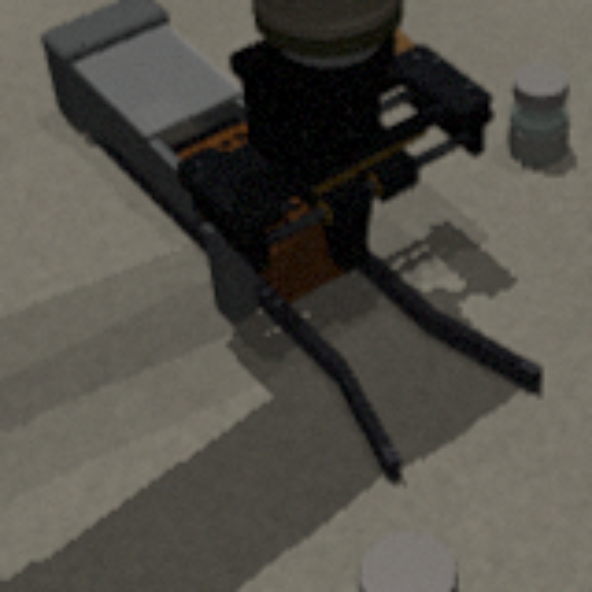

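>>> carry_out(commands=[[[255, 0, -0.15, 0, 0, 0, 0], [255, 0, -0.3, 0, 0, 0, 0], [255, 0, -0.45, 0, 0, 0, 0], [255, 0, -0.6, 0, 0, 0, 0], [255, 0, -0.75, 0, 0, 0, 0], [255, 0, -0.9, 0, 0, 0, 0], [255, 0, -1.05, 0, 0, 0, 0], [255, 0, -1.2, 0, 0, 0, 0], [255, 0, -1.35, 0, 0, 0, 0], [255, 0, -1.5, 0, 0, 0, 0], [255, 0, -1.65, 0, 0, 0, 0]]])

```text
time: 15.5
ee_pos: [0.5508, 0.0985, 0.0259]
eef_rot: [0.998, -0.064, 0.002, 0.001]
ft_force: [0.4, -8.9, 4.1]
width: 0.0007
```

```bash
python3 - <<'E'
from h import *
go(bay(.025,-.020),.026,-7.34)
s=r.camera('side')
cv2.imwrite('pics/m8s.png',cv2.resize(s[120:280,200:360],None,fx=3.7,fy=3.7))
t=r.camera('top')
cv2.imwrite('pics/m8.png',cv2.resize(t[150:270,150:350],None,fx=4,fy=4))
E
```

```text
t 15.50 tcp [0.5508 0.0985 0.0259] bay [ 0.01 -0.02] F [ 0.4 -8.9  4.1] w 0.0007
xang -7.4 shift [ 0.  -0.6 -0. ] turn [ 0.02 -0.05 -0.  ]
```

View pics/m8s.png

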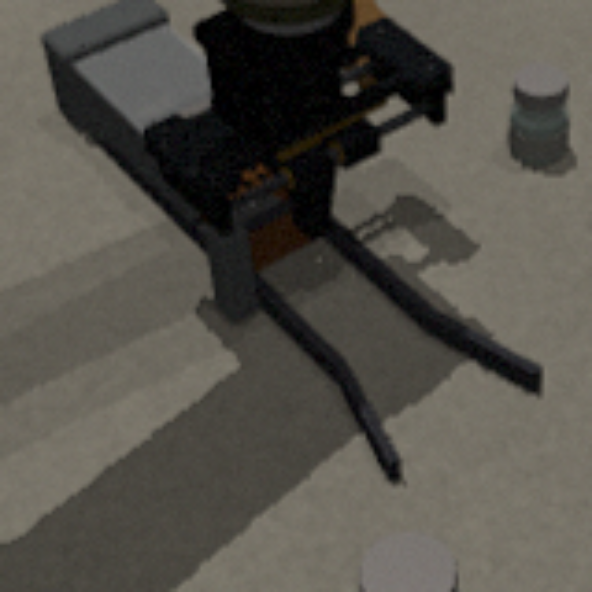

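View pics/m8.png

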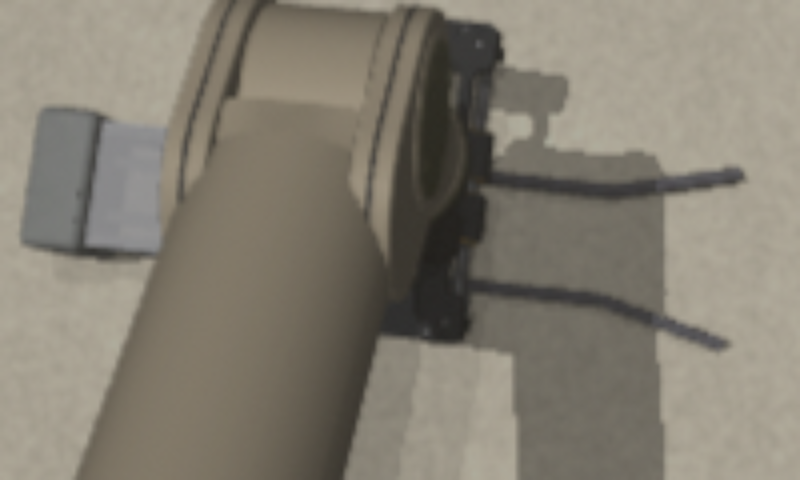

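>>> carry_out(commands=[[[255, 0, -0.12, 0, 0, 0, 0], [255, 0, -0.2, 0, 0, 0, 0], [255, 0, -0.28, 0, 0, 0, 0], [255, 0, -0.36, 0, 0, 0, 0], [255, 0, -0.44, 0, 0, 0, 0], [255, 0, -0.44, 0, 0, 0, 0]]])

```text
time: 16.35
ee_pos: [0.5522, 0.1082, 0.026]
eef_rot: [0.998, -0.065, 0.002, 0.002]
ft_force: [-1.2, -8.3, 3.2]
width: 0.0004
```

```bash
python3 - <<'E'
from h import *
go(bay(.025,-.020),.026,-7.34)
s=r.camera('side')
cv2.imwrite('pics/m9s.png',cv2.resize(s[140:220,240:320],None,fx=7,fy=7))
E
```

```text
t 16.35 tcp [0.5522 0.1082 0.026 ] bay [ 0.0198 -0.0201] F [-1.2 -8.3  3.2] w 0.0004
xang -7.4 shift [-0.   -0.21 -0.  ] turn [ 0.04 -0.05 -0.01]
```

View pics/m9s.png

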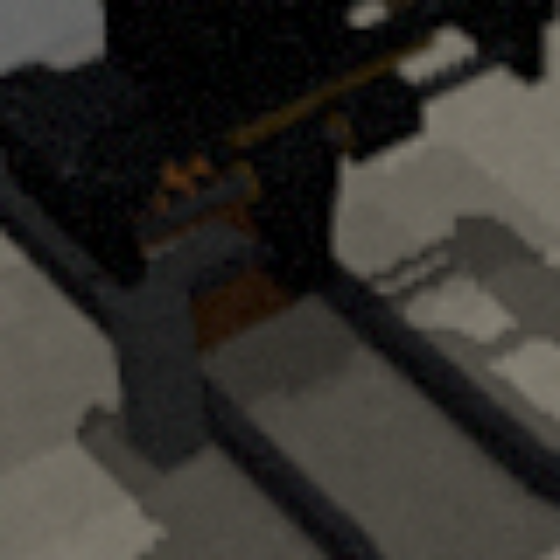

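Flap still raised on the rack's edge; creep on in about 1 mm steps.

>>> carry_out(commands=[[[255, 0, -0.07, 0, 0, 0, 0], [255, 0, -0.11, 0, 0, 0, 0], [255, 0, -0.15, 0, 0, 0, 0], [255, 0, -0.15, 0, 0, 0, 0]]])

```text
time: 16.9
ee_pos: [0.5524, 0.1101, 0.026]
eef_rot: [0.998, -0.065, 0.002, 0.003]
ft_force: [-0.9, -8.9, 4.3]
width: 0.0003
```

```bash
python3 - <<'E'
from h import *
go(bay(.026,-.020),.026,-7.34)
s=r.camera('side')
cv2.imwrite('pics/m10s.png',cv2.resize(s[140:220,240:320],None,fx=7,fy=7))
E
```

```text
t 16.90 tcp [0.5524 0.1101 0.026 ] bay [ 0.0217 -0.0201] F [-0.9 -8.9  4.3] w 0.0003
xang -7.5 shift [-0.01 -0.17 -0.  ] turn [ 0.06 -0.05 -0.03]
```

View pics/m10s.png

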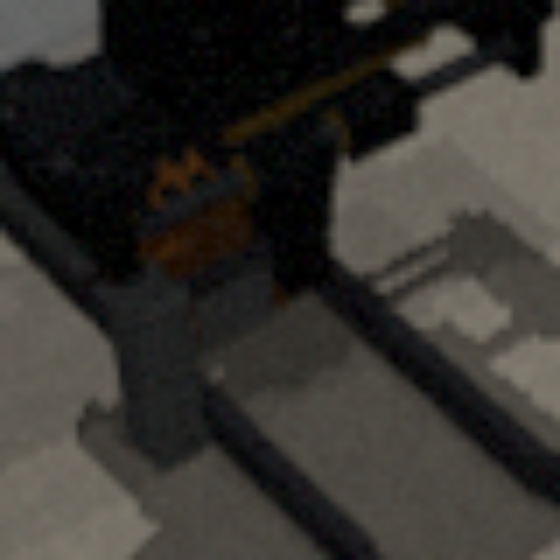

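>>> carry_out(commands=[[[255, 0, -0.06, 0, 0, 0, 0], [255, 0, -0.06, 0, 0, 0, 0], [255, 0, -0.06, 0, 0, 0, 0], [255, 0, -0.06, 0, 0, 0, 0]]])

```text
time: 17.45
ee_pos: [0.5524, 0.11, 0.026]
eef_rot: [0.998, -0.066, 0.002, 0.004]
ft_force: [-2.0, -8.0, 4.8]
width: 0.0006
```

```bash
python3 - <<'E'
from h import *
go(bay(-.04,-.020),.026,-7.34)
s=r.camera('side')
cv2.imwrite('pics/m11s.png',cv2.resize(s[140:220,240:320],None,fx=7,fy=7))
E
```

```text
t 17.45 tcp [0.5524 0.11   0.026 ] bay [ 0.0217 -0.0201] F [-2.  -8.   4.8] w 0.0006
xang -7.6 shift [0.01 2.47 0.01] turn [ 0.08 -0.05 -0.05]
```

View pics/m11s.png

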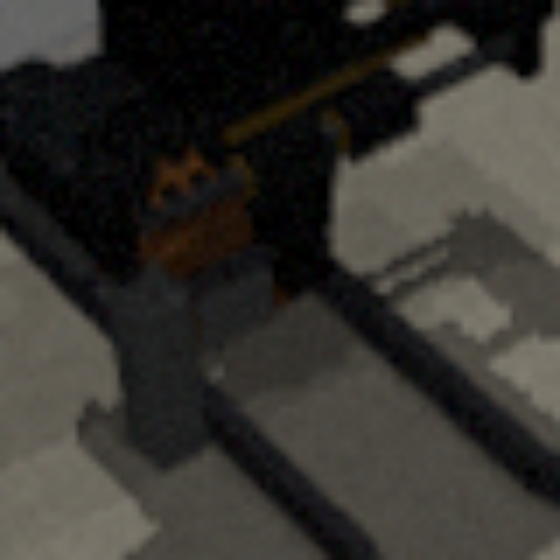

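>>> carry_out(commands=[[[255, 0, 0.1, 0, 0, 0, 0], [255, 0, 0.25, 0, 0, 0, 0], [255, 0, 0.4, 0, 0, 0, 0], [255, 0, 0.55, 0, 0, 0, 0], [255, 0, 0.7, 0, 0, 0, 0], [255, 0, 0.85, 0, 0, 0, 0], [255, 0, 1.0, 0, 0, 0, 0], [255, 0, 1.15, 0, 0, 0, 0], [255, 0, 1.3, 0, 0, 0, 0], [255, 0, 1.5, 0, 0, 0, 0], [255, 0, 2, 0, 0, 0, 0], [255, 0, 2.5, 0, 0, 0, 0]]])

```text
time: 19.0
ee_pos: [0.5441, 0.047, 0.0265]
eef_rot: [0.998, -0.066, 0.002, 0.004]
ft_force: [0.5, -0.3, 1.3]
width: 0.0002
```

```bash
python3 - <<'E'
from h import *
go(bay(-.15,-.020),.15,-7.34)
s=r.camera('side')
cv2.imwrite('pics/m12s.png',cv2.resize(s[120:240,220:340],None,fx=5,fy=5))
E
```

```text
t 19.00 tcp [0.5441 0.047  0.0265] bay [-0.0419 -0.0199] F [ 0.5 -0.3  1.3] w 0.0002
xang -7.6 shift [ 0.04  4.36 -4.91] turn [ 0.08 -0.05 -0.05]
```

View pics/m12s.png

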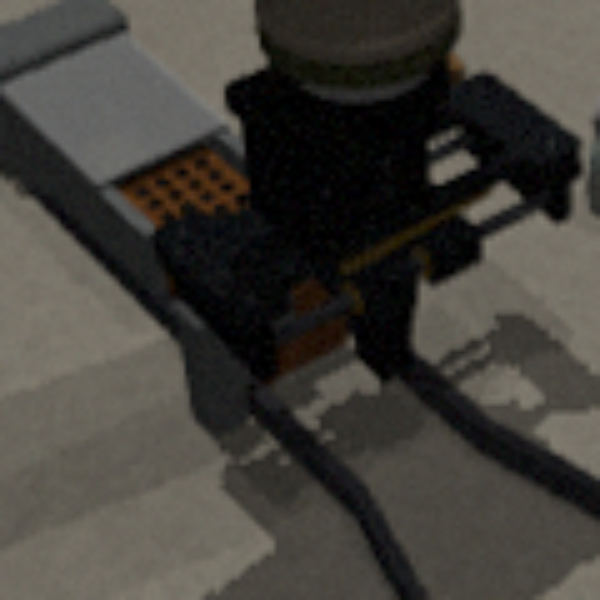

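>>> carry_out(commands=[[[255, 0, 1, 0, 0, 0, 0], [255, 0, 2, -1, 0, 0, 0], [255, 0, 3, -3, 0, 0, 0], [255, 0, 5, -5, 0, 0, 0], [255, 0, 7, -6, 0, 0, 0], [255, 0, 9, -6, 0, 0, 0], [255, 0, 10, -6, 0, 0, 0], [255, 0, 10, -6, 0, 0, 0]]])

```text
time: 20.05
ee_pos: [0.5088, -0.2042, 0.1786]
eef_rot: [0.998, -0.07, 0.002, 0.004]
ft_force: [0.4, 0.4, -0.0]
width: 0.0009
```

```bash
python3 - <<'E'
from h import *
go(bay(-.15,-.020),.15,-7.34)
s=r.camera('side')
cv2.imwrite('pics/m13s.png',cv2.resize(s[120:240,200:320],None,fx=5,fy=5))
t=r.camera('top'); cv2.imwrite('pics/m13full.png',t)
cv2.imwrite('pics/m13.png',cv2.resize(t[165:250,150:345],None,fx=4,fy=4,interpolation=cv2.INTER_CUBIC))
E
```

```text
t 20.05 tcp [ 0.5088 -0.2042  0.1786] bay [-0.2955 -0.017 ] F [ 0.4  0.4 -0. ] w 0.0009
xang -8.0 shift [ 0.05 -5.83  1.1 ] turn [ 0.09 -0.05 -0.13]
```

View pics/m13s.png

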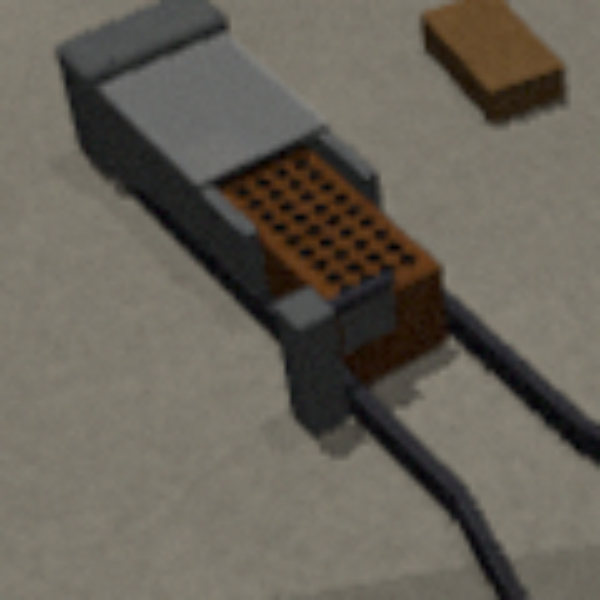

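View pics/m13.png

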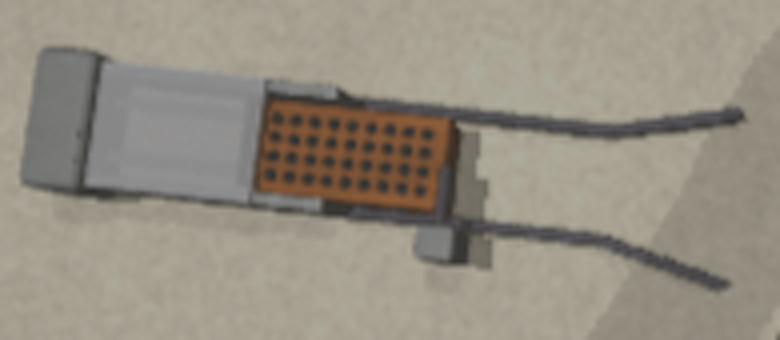

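```bash
python3 - <<'E'
from h import *
t=cv2.imread('pics/m13full.png').copy()
hsv=cv2.cvtColor(t,cv2.COLOR_BGR2HSV)
m=((hsv[...,0]<15)&(hsv[...,1]>100)&(hsv[...,2]>75)).astype(np.uint8)*255
m[:, :205]=0; m[:,275:]=0; m[:180]=0; m[225:]=0
h=cv2.morphologyEx(m,cv2.MORPH_CLOSE,np.ones((5,5)))
c=max(cv2.findContours(h,0,2)[0],key=cv2.contourArea)
P=np.array([tobay(ray('top',p,.055)) for p in c[:,0]+0.])*1000
print(cv2.minAreaRect(P.astype(np.float32)),P.min(0),P.max(0))
# hole grid centroids
q=cv2.resize(t,None,fx=4,fy=4,interpolation=cv2.INTER_CUBIC)
g=q[...,2]; hm=((g<85)*255).astype(np.uint8)
n_,_,st,ce=cv2.connectedComponentsWithStats(hm)
C=[ce[i] for i in range(1,n_) if 20<st[i,4]<220 and 850<ce[i][0]<1060 and 740<ce[i][1]<880 and st[i,2]<20 and st[i,3]<20]
H=np.array([tobay(ray('top',(c+.5)/4-.5,.055)) for c in C])*1000
print(len(H),cv2.minAreaRect(H.astype(np.float32)),H.mean(0))
E
```

```text
((62.720497131347656, 0.9090785980224609), (60.34651184082031, 118.82330322265625), 89.39556884765625) [  3.14465187 -29.4169053 ] [122.18455731  31.04531791]
40 ((69.90949249267578, 11.032203674316406), (104.4687271118164, 57.17008590698242), 0.5221643447875977) [70.9563317   3.25885548]
```

```bash
python3 - <<'E'
from h import *
a=cv2.imread('pics/top0.png');b=r.camera('top');cv2.imwrite('pics/fin.png',b)
D=cv2.absdiff(a,b).max(axis=2)
for n_,(x,y,w,h) in dict(tip=(300,80,50,65),pip=(360,115,105,32),label=(185,115,45,35),vial=(262,115,22,25),reag=(358,255,28,28),flat=(398,260,42,55)).items(): print(n_,np.mean(D[y:y+h,x:x+w]>60).round(3))
s=r.read_state();print(s['time'],s['ft_force'])
r.close_job()
E
```

```text
tip 0.0
pip 0.008
label 0.0
vial 0.0
reag 0.015
flat 0.019
20.2 [ 0.44544277 -1.12998855  0.39046493]
the job is handed in; nothing more can be done
```

View pics/fin.png

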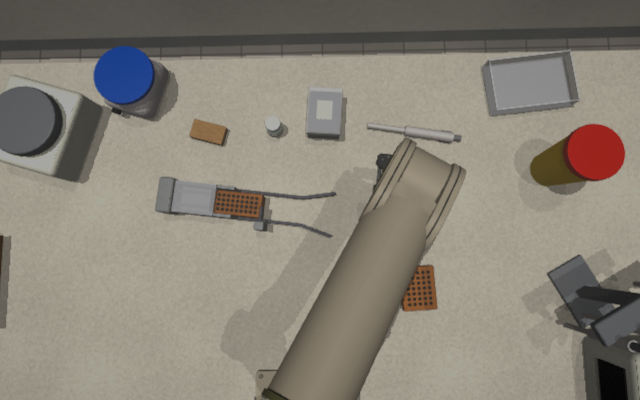

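The tall brown rack is in the bay behind the closed flap, and I handed the job in at 20.2 s.

- **What I did:** I gripped the rack across its width, set it in the funnel and slid it into the straight lane. After letting go, I pushed its rear end with closed fingers in the open right half of the lane. I crept the last few millimetres until the flap dropped, then backed the fingers off slowly. The force during the push was about 9 N when read at the end of each move.
- **Rack:** after release, the side picture showed it upright with the flap hanging shut. The top picture put its centre about 63 mm beyond the hinge (57 to 104 allowed) and about 1 mm off the lane's centre line, turned by about 0.6°.
- **Checks that fell short:** a second rack measurement from the hole pattern found 40 blobs instead of 36, so I discarded it. The measured outline was also about 5 mm short of the true length, because the flap and cover hide parts of the rack. The carriage travel, about 48 mm, is worked out from the finger position, as it could not be seen directly.
- **Bystanders:** the tip box, pipette, label block and vial looked unmoved in the final top picture. The arm covered the reagent jar and part of the flat rack there. The jar still appeared in place in side pictures during the push.
- **Gripper:** it was clear of everything, with a force reading of about 1 N, near zero.

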